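Load a specimen carrier under the leaf of a microscope bed

TASK

Pull the red-headed pin out of its bore in the microscope's loading bed and park it upright in the open notch at the side of the bed, letting go of it there. Then take the grey specimen carrier by its black rib and slide its orange-striped end squarely under the blue hinged leaf, without lifting the leaf, until the orange stripe has gone beneath it. Press the carrier flat on the bed so that the green sprung plunger is fully down, and finish while still holding it pressed there; leave the things standing around undisturbed.

Things in the scene. Friction and masses are not known exactly. Their poses are not given: they have to be found in the camera images.
- stage: fixed white loading bed with blue trim: block 200 (x) x 140 (y) x 40 high, flat on the table; origin under its centre on the table, x towards the leaf and the camera housing behind it (housing 140 wide, 75 tall, x 100 to 155), y to its left. Cheeks 14 wide and 13 high stand on the bed at both sides of the leaf (x 37 to 100, inner faces at y +-56). Its heading varies by up to 17 degrees.
- bed (a point): on the bed's top face (40 above the table), where the carrier's centre belongs (stage x +6, y 0); axes as the stage. The rib's front then stands about 13 clear of the leaf's lip
- bore (a point): mouth of the pin's bore in the bed's top face (stage x -10, y 0): 10 wide, 24 deep, vertical
- notch (a point): middle of the parking notch, level with its top (40 above the table, same height as the bed top; stage x -10, y -87). Two blue prongs, each 12 wide and 10 thick, stick out from the bed's right (-y) side (stage y -70 to -106); the slot between them is 12 wide (x) and open below, above and at its outer end. The pin's shank hangs in the slot, the head rests on the prongs; it can be lowered in straight from above
- mouth (a point): centre of the opening under the leaf, at the front edge of the leaf's flat part (stage x +38), half way up the 13 gap between bed top and leaf; axes as the stage, x pointing in. The opening is 112 wide and 50 deep; the 5 thick carrier, held level with its underside about 6 above the bed top, clears the plunger and the leaf on its way in
- leaf (a joint): blue hinged leaf, 138 wide, 52 deep and 3 thick, lying level 13 above the bed top, hinged along its far edge; its front has a lip 8 long turned up (to stage x about 31, 62 above the table). 0 = lying at rest, grows (rad) as it is lifted; only its weight (100 g) keeps it down
- plunger (a joint): green round sprung plunger, 16 across, standing 5 out of the bed top at stage x -42, y 0, under the seated carrier's near end. 0 = up, 0.005 m = fully down, flush. It takes 3.5 N to start and 6 N fully down, so the carrier's weight alone does not press it; about 8 to 12 N straight down on the rib brings the carrier flat
- pin: loose pin standing in the bore: steel shank 8 across, 28 long, and red cylindrical head 22 across, 30 tall above it (58 in all, about 60 g); origin at the foot of the shank, z up. In the bore the foot is 24 below the bed top, so the head spans 4 to 34 above the bed; parked, the head spans 0 to 30 above the prongs
- carrier: loose grey specimen carrier lying on the table: plate 120 (x) x 90 (y) x 5 thick with two glass slides on it (1 high, looks only), about 220 g; origin under the plate's centre, z up, x towards the end with the orange stripe across it (stripe 24 to 27 from that end's edge), the end that goes under the leaf
- carrier_grip (a point): where to grip the carrier: in the black upright rib on the plate, 36 long (carrier x), 14 thick (y), from the plate's top (5) up to 37 above the underside; this point is 29 above the underside, at carrier x -6, y 0
- carrier_edge (a point): middle of the lower edge of the striped end (carrier x +60, z 0)
- carrier_tail (a point): middle of the lower edge of the other end (carrier x -60, z 0)
- stain_bottle: bystander, leave alone: small amber bottle with black cap, 40 across, 75 tall; origin under its centre
- eyepiece: bystander, leave alone: black eyepiece standing on end, 34 across, 50 tall; origin under its centre
- objective: bystander, leave alone: brass objective lens standing on end, 24 across, 40 tall; origin under its centre

How it is judged:
On the way, in this order (a step that is already met when the one before it is completed fails the run):
1. the pin stands parked in the side notch, released (horizontal distance between pin and notch below 0.016 m and z of pin in the frame of notch between -0.033 and -0.024 m and angle between pin's own z axis and vertical below 0.12 rad and contact force between the fingers and pin below 0.1 N), for 0.2 s.
2. the striped end of the carrier is tucked under the leaf (x of carrier_edge in the frame of mouth above 0.018 m and z of carrier_edge in the frame of mouth below 0.0025 m and y of carrier_edge in the frame of mouth between -0.015 and 0.015 m and angle between the x axis of carrier and the x axis of stage, either way round below 0.14 rad), for 0.2 s.
At the end, for the whole second after the job is handed in: Pin parked: upright (7 deg), within 16 mm of the notch, untouched. Striped edge 18 mm or more under the leaf, within 15 mm of centre, 8 deg of square; both carrier ends within 2.5 mm of the bed, plunger over 4 mm down, leaf under 0.05 rad, fingers holding the carrier (all of step 1 and all of step 2 and z of each of carrier_edge, carrier_tail in the frame of bed below 0.0025 m and angle between carrier's own z axis and vertical below 0.04 rad and value of joint plunger above 0.004 m and contact force between the fingers and carrier above 1 N and value of joint leaf below 0.05 rad); the arm keeps its last pose, push and grip.
It fails at once if the leaf is lifted (more than 0.12 rad, about 6 mm at its front) (value of joint leaf above 0.12 rad).
It fails at once if something standing around is disturbed (moved more than 30 mm) (distance of any of stain_bottle, eyepiece, objective from where it was at the start of the episode above 0.03 m).
It also fails if it takes over 54 s, if anything falls off the work surface, if the arm or the gripper's body presses on something with over 40 N, if the wrist force passes 120 N, or if a joint passes its speed limit or range.

ROBOT

A 6-joint arm with a two-finger parallel gripper is mounted at the origin on the work surface. World frame = base frame: x ahead of the robot, y to its left, z up, the work surface at z = 0. Lengths are in m, angles in rad, forces in N, time in s.
With the tool pointing down it reaches from about 0.35 to 0.725 m from the base axis. Payload 6 kg.
Tool frame: the origin (TCP) lies midway between the tips of the shut fingers; the grasp point (between the pads) lies 19 mm behind it; z points along the fingers, y is the line along which they close (so a half turn about z gives the same grasp; the last joint's range is limited). The gripper opens to 85 mm and grips with 20 to 120 N. Pads are 22 mm wide; open, the fingers measure 114 mm over their backs; the gripper's body (76 mm by 85 mm) begins 54 mm behind the grasp point. The pads swing forward as they close: fully open they stand 13 mm farther back than shut.
Start: joints at [1.511, 0.04, 0.085, 0, -1.615, -0.334], TCP at [0.23, 0.554, 0.231] pointing down, gripper open.
Joint ranges: [-2.56, 2.56], [-1.29, 2.01], [-1.08, 1.49], [-3.29, 1.98], [-2.81, -0.18], [-2.99, 2.99]. Speed limits (rad/s): [2.57, 2.57, 3.01, 3.14, 3.14, 3.14].

INTERFACE

Orientations are given as a unit quaternion [x, y, z, w].
In Python, from workcell import read_state, snapshot, hand_in gives the robot as it stands.
- The arm moves only by the tool move_arm, never from a script. Its argument "deltas" is a list of rows, each an object of numbers: "wx", "wy", "wz": the turn, a rotation vector about the tool's x, y, z in degrees; "x", "y", "z": the shift along the tool's x, y, z in mm; "gripper": the opening, from 0 (shut) to 1 (fully open). In form: [{"wx": .., "wy": .., "wz": .., "x": .., "y": .., "z": .., "gripper": ..}, ...]. A call has 1 to 8 rows; each row shifts and turns the commanded pose from where the row before left it, along the tool's axes as they then stand; what a row does not reach is not made up. A row lasts 1/12 s, in which the tool goes at most 41.7 mm and 7.16 degrees, less where a joint would pass 70% of its speed; a pose out of reach is approached as far as the arm can. A call is refused whole if a number of a shift passes 41.7 or a number of a turn 7.16, either way. A call with a gripper value outside its range is refused whole. The fingers move at their own pace and stop on an object; "newtons" is the grip in N (left out, the last holds). Time passes only in rows, so rows that do not move let the fingers close. It gives the time, the measured TCP pose, the force, the opening and the grip force at its end, in the units of the state.
- read_state(): the state, without advancing time (a new reading comes with each control period).
- snapshot(name): name is "side" or "top" or "wrist"; returns a dict with "pixels" (400x640x3 uint8, red, green, blue), "fov_y" (degrees; the focal length in pixels is half the picture's height over the tangent of half this angle, whatever the lens; pixels are square), "cx", "cy" (the principal point, pixels), "eye" and "orientation" of the camera in the world. Camera axes: x right, y down, z forward; pixel columns grow to the right and rows downward; lengths in m; the calibration is good to about 2 mm. A picture is of the moment at which its call begins. There is no depth.
- hand_in(): hands the job in; it is judged then, once.
The state is a dict: "clock": time; "q": joint angles; "qd": joint speeds; "effort": joint torques, N m; "eef_pos": TCP position; "eef_rot": TCP orientation; "wrist_force": force on the tool from outside, world axes, zero at the start; "ft_torque": the same for the moment, N m; "finger_gap": opening from 0.0 (shut) to 1.0 (fully open); "finger_force": force on a finger pad.
Only numpy, scipy, OpenCV 4.12 (cv2) and the standard library are available. Lean on these libraries where they do the work, as an engineer would, in place of code of your own. Each camera call takes 0.05 s, during which the arm holds its last target. There are 200 camera calls.

## Working session

There is one attempt and no reset: what is moved stays moved. The work goes in short steps, Python scripts to look and compute and a tool call to move; the robot and the scene stay as the last step left them, time stands still between calls to the robot, and variables do not carry over. Pictures are saved under pics/ and viewed, at most 10 in all, crops included, and the job is handed in when it is done.

Besides the shell and the picture viewer there is one more tool, called after "Request:" by a JSON object that holds its "op" and its "data", one argument or row to a line. move_arm: Moves the arm, as the interface text tells. Its arguments: {"type":"object","properties":{"deltas":{"type":"array","items":{"type":"object","properties":{"wx":{"type":"number"},"wy":{"type":"number"},"wz":{"type":"number"},"x":{"type":"number"},"y":{"type":"number"},"z":{"type":"number"},"gripper":{"type":"number"}}}},"newtons":{"type":"number"}},"required":["deltas"]}

```bash
mkdir -p pics; ls
cat > h.py <<'E'
import numpy as np, cv2, json
from scipy.spatial.transform import Rotation as R
from workcell import read_state, snapshot, hand_in
def snap(name,fn):
    s=snapshot(name); cv2.imwrite('pics/'+fn+'.png',s['pixels'][:,:,::-1])
    d={k:(np.array(v).tolist() if k!='pixels' else 0) for k,v in s.items()}
    json.dump(d,open('pics/'+fn+'.json','w')); return s
def f(d): return 200/np.tan(np.radians(d['fov_y'])/2)
def ray(fn,u,v,z):
    d=json.load(open('pics/'+fn+'.json')); r=R.from_quat(d['orientation']).apply([(u-d['cx'])/f(d),(v-d['cy'])/f(d),1])
    e=np.array(d['eye']); return e+r*(z-e[2])/r[2]
def proj(fn,p):
    d=json.load(open('pics/'+fn+'.json')); c=R.from_quat(d['orientation']).inv().apply(np.array(p)-d['eye'])
    return c[...,:2]/c[...,2:]*f(d)+[d['cx'],d['cy']]
E
python3 - <<'E'
from h import *
for n in ('top','side'): 
    s=snap(n,n+'0'); print(s['fov_y'],s['eye'],s['cx'],s['cy'])
s=read_state(); print(s['eef_pos'],R.from_quat(s['eef_rot']).as_matrix().round(3),s['clock'])
E
```

```text
pics
55.102287879390374 [ 0.41510732 -0.00607847  1.23219722] 313.6218486337332 202.08284342151237
57.424291353607785 [0.44591893 0.61753719 0.64924749] 317.77244391381424 197.7026069338227
[0.23004193 0.55382471 0.23035925] [[ 0.923 -0.384 -0.001]
 [-0.384 -0.923 -0.002]
 [ 0.     0.002 -1.   ]] 0.1
```

View pics/top0.png

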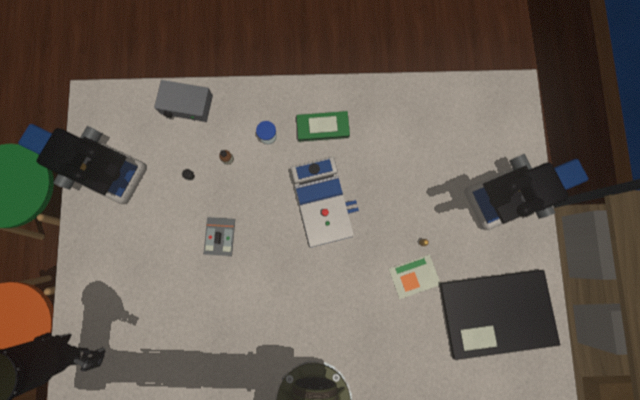

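View pics/side0.png

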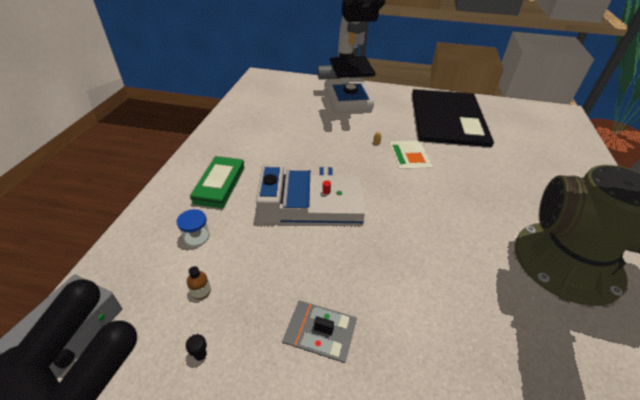

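The top view shows the stage around (325,210) with the red pin at (324,212) and the notch prongs at (351,207). The carrier is around (219,237), and the bystanders are at (225,157), (188,174) and (424,242). I'll enlarge the stage and carrier.

Run:
```python
from h import *
a=cv2.imread('pics/top0.png')[140:260,195:365]
cv2.imwrite('pics/c1.png',cv2.resize(a,None,fx=4.7,fy=4.7,interpolation=cv2.INTER_CUBIC))
```

```text
(no output)
```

View pics/c1.png

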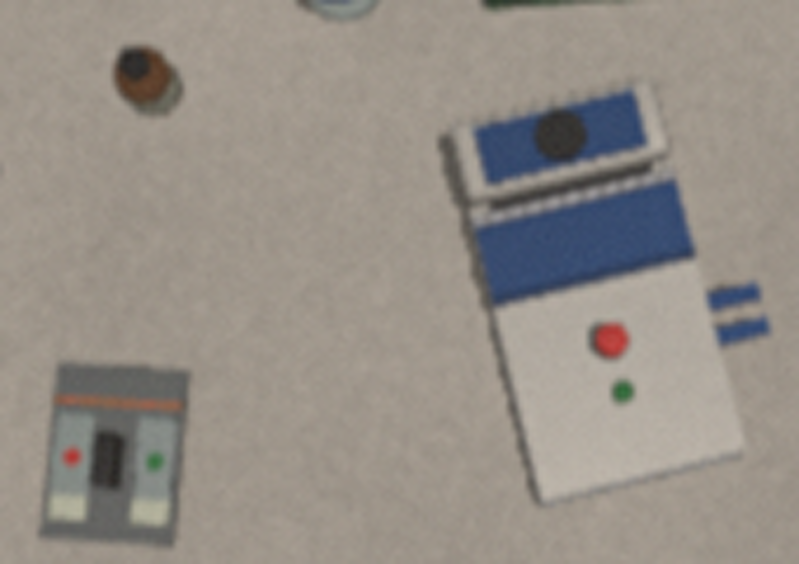

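The crop shows the bed's near corners at (540,503) and (743,452), the pin head at (611,340), the plunger at (622,391) and the slot at (738,315). The carrier corners are (60,363), (190,371), (174,545) and (40,537), with the stripe towards +x. I'll fit both poses.

```bash
cat >> h.py <<'E'
from scipy.optimize import least_squares
def tf(p,m):
    c,s=np.cos(p[2]),np.sin(p[2]); m=np.asarray(m)
    return np.c_[p[0]+c*m[:,0]-s*m[:,1],p[1]+s*m[:,0]+c*m[:,1],m[:,2]]
def fit(fn,m,px,p0):
    m=np.array(m)/1000; r=least_squares(lambda p:(proj(fn,tf(p,m))-px).ravel(),p0); return r.x, r.fun.reshape(-1,2)
E
python3 - <<'E'
from h import *
cr=lambda P: np.array(P)/4.7+[195-.4,140-.4]
S,e=fit('top0',[(-100,70,40),(-100,-70,40),(-10,0,74),(-42,0,45),(-10,-88,40),(31,69,62),(31,-69,62)],cr([(540,503),(743,452),(611,340),(622,391),(738,315),(496,302),(694,258)]),[.4,0,.2])
print('stage',S,np.degrees(S[2]),e.round(1).tolist())
C,e=fit('top0',[(60,45,5),(60,-45,5),(-60,-45,5),(-60,45,5),(-6,0,37)],cr([(60,363),(190,371),(174,545),(40,537),(108,460)]),[.3,.2,0])
print('car',C,np.degrees(C[2]),e.round(1).tolist())
# side check
for n,m,p in(('S',[(-100,70,40),(-10,0,74),(-42,0,45),(-10,-88,40)],S),('C',[(60,45,5),(60,-45,5),(-60,-45,5),(-60,45,5),(-6,0,37)],C)): print(n,proj('side0',tf(p,np.array(m)/1000)).round(0).tolist())
print('pin',tf(S,[[-.01,0,.074]]),'notch',tf(S,[[-.01,-.087,.04]]),'bed',tf(S,[[.006,0,.04]]),'rib',tf(C,[[-.006,0,.029]]))
E
```

```text
stage [ 0.5724082  -0.04959858  0.20643468] 11.827835891826881 [[-0.3, -0.2], [0.3, 0.1], [0.1, -0.3], [-0.2, 0.0], [-0.1, -0.0], [-0.5, 0.6], [0.7, -0.2]]
car [ 0.50221466  0.28367202 -0.09126846] -5.2292974628598925 [[0.0, -0.3], [0.3, -0.2], [0.1, 0.4], [0.3, 0.3], [-0.7, -0.1]]
S [[365.0, 213.0], [327.0, 182.0], [339.0, 191.0], [326.0, 171.0]]
C [[283.0, 340.0], [299.0, 298.0], [358.0, 316.0], [346.0, 360.0], [325.0, 320.0]]
pin [[ 0.56262052 -0.0516483   0.074     ]] notch [[ 0.58045305 -0.13680111  0.04      ]] bed [[ 0.5782808  -0.04836875  0.04      ]] rib [[0.49623963 0.28421887 0.029     ]]
```

Request:
{"op": "move_arm", "data": {
  "deltas": [
    {"x":27,"y":21.6},
    {"x":27,"y":21.6},
    {"x":27,"y":21.6},
    {"x":27,"y":21.6},
    {"x":27,"y":21.6},
    {"x":27,"y":21.6},
    {"x":27,"y":21.6},
    {"x":27,"y":21.6}
  ]
}}

```text
invalid input at $.deltas[0]: expected keys wx, wy, wz, x, y, z, gripper
```

Request:
{"op": "move_arm", "data": {
  "deltas": [
    {"x":27,"y":21.6},
    {"x":27,"y":21.6},
    {"x":27,"y":21.6},
    {"x":27,"y":21.6},
    {"x":27,"y":21.6},
    {"x":27,"y":21.6},
    {"x":27,"y":21.6},
    {"x":27,"y":21.6}
  ]
}}

```text
invalid input at $.deltas[0]: expected keys wx, wy, wz, x, y, z, gripper
```

Request:
{"op": "move_arm", "data": {
  "deltas": [
    {"x":20,"y":15.6},
    {"x":20,"y":15.6},
    {"x":10,"y":8},
    {"wz":-6},
    {"wz":-6},
    {"wz":-6},
    {"wz":-6},
    {"wz":-6}
  ]
}}

```text
invalid input at $.deltas[0]: expected keys wx, wy, wz, x, y, z, gripper
```

Request:
{"op": "move_arm", "data": {
  "deltas": [
    {"wz":-4.4},
    {"z":20},
    {"z":20},
    {}
  ]
}}

```text
invalid input at $.deltas[0]: expected keys wx, wy, wz, x, y, z, gripper
```

```bash
cat >> h.py <<'E'
def go(p,h):
    s=read_state(); M=R.from_quat(s['eef_rot']).as_matrix(); d=(np.array(p)-s['eef_pos'])*1000
    t=np.array([[np.cos(h),np.sin(h),0],[np.sin(h),-np.cos(h),0],[0,0,-1]]).T
    print('t',round(s['clock'],2),'pos',np.round(s['eef_pos'],4),'gap',round(s['finger_gap'],3),'F',np.round(s['wrist_force'],1),'| shift mm',(M.T@d).round(1),'turn deg',np.degrees(R.from_matrix(M.T@t).as_rotvec()).round(2))
E
python3 - <<'E'
from h import *
go([.5626,-.0516,.049],.2064)
snap('wrist','w1'); print(proj('w1',[[.5626,-.0516,.074],[.5724-.0416,-.0497-.0085,.045]]))
E
```

```text
t 0.1 pos [0.23   0.5538 0.2304] gap 1.0 F [-0.8  0.5  0.7] | shift mm [539.4 431.2 182.1] turn deg [ 9.000e-02  2.000e-02 -3.439e+01]
[[1155.63661636 -836.78079993]
 [1027.11899279 -614.66847276]]
```

View pics/w1.png

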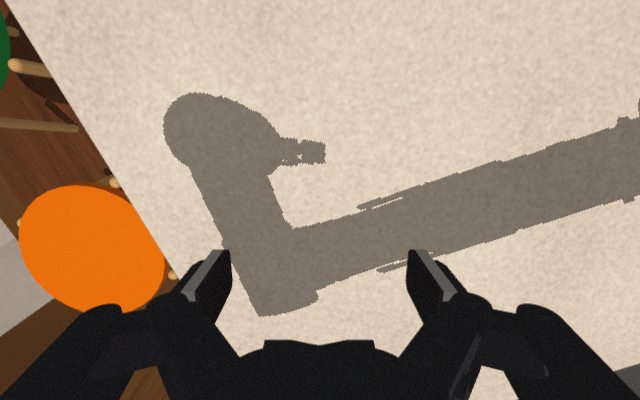

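The moves were refused because every row needs all seven keys, so the wrist view shows only bare table between the open fingers. Resending with full rows.

Request:
{"op": "move_arm", "data": {
  "deltas": [
    {"wx":0,"wy":0,"wz":0,"x":27,"y":21.6,"z":0,"gripper":1},
    {"wx":0,"wy":0,"wz":0,"x":27,"y":21.6,"z":0,"gripper":1},
    {"wx":0,"wy":0,"wz":0,"x":27,"y":21.6,"z":0,"gripper":1},
    {"wx":0,"wy":0,"wz":0,"x":27,"y":21.6,"z":0,"gripper":1},
    {"wx":0,"wy":0,"wz":0,"x":27,"y":21.6,"z":0,"gripper":1},
    {"wx":0,"wy":0,"wz":0,"x":27,"y":21.6,"z":0,"gripper":1},
    {"wx":0,"wy":0,"wz":0,"x":27,"y":21.6,"z":0,"gripper":1},
    {"wx":0,"wy":0,"wz":0,"x":27,"y":21.6,"z":0,"gripper":1}
  ]
}}

```text
clock: 0.82
eef_pos: [0.3637, 0.31, 0.2312]
eef_rot: [0.981, -0.195, -0.0, -0.0]
wrist_force: [1.3, -0.3, 0.1]
finger_gap: 0.998
finger_force: 0.0
```

Request:
{"op": "move_arm", "data": {
  "deltas": [
    {"wx":0,"wy":0,"wz":0,"x":27,"y":21.6,"z":0,"gripper":1},
    {"wx":0,"wy":0,"wz":0,"x":27,"y":21.6,"z":0,"gripper":1},
    {"wx":0,"wy":0,"wz":0,"x":27,"y":21.6,"z":0,"gripper":1},
    {"wx":0,"wy":0,"wz":0,"x":27,"y":21.6,"z":0,"gripper":1},
    {"wx":0,"wy":0,"wz":0,"x":27,"y":21.6,"z":0,"gripper":1},
    {"wx":0,"wy":0,"wz":0,"x":27,"y":21.6,"z":0,"gripper":1},
    {"wx":0,"wy":0,"wz":0,"x":27,"y":21.6,"z":0,"gripper":1},
    {"wx":0,"wy":0,"wz":0,"x":27,"y":21.6,"z":0,"gripper":1}
  ]
}}

```text
clock: 1.48
eef_pos: [0.4969, 0.0675, 0.2312]
eef_rot: [0.981, -0.196, -0.0, -0.0]
wrist_force: [0.7, 0.6, -0.1]
finger_gap: 0.996
finger_force: 0.0
```

Request:
{"op": "move_arm", "data": {
  "deltas": [
    {"wx":0,"wy":0,"wz":0,"x":27,"y":21.6,"z":0,"gripper":1},
    {"wx":0,"wy":0,"wz":0,"x":27,"y":21.6,"z":0,"gripper":1},
    {"wx":0,"wy":0,"wz":0,"x":27,"y":21.6,"z":0,"gripper":1},
    {"wx":0,"wy":0,"wz":0,"x":26,"y":21.6,"z":0,"gripper":1},
    {"wx":0,"wy":0,"wz":-6,"x":0,"y":0,"z":0,"gripper":1},
    {"wx":0,"wy":0,"wz":-6,"x":0,"y":0,"z":10,"gripper":1},
    {"wx":0,"wy":0,"wz":-6,"x":0,"y":0,"z":10,"gripper":1},
    {"wx":0,"wy":0,"wz":-6,"x":0,"y":0,"z":10,"gripper":1}
  ]
}}

```text
clock: 2.15
eef_pos: [0.5621, -0.052, 0.2005]
eef_rot: [1.0, 0.015, -0.0, -0.0]
wrist_force: [-0.4, 0.2, -0.3]
finger_gap: 0.997
finger_force: 0.0
```

Request:
{"op": "move_arm", "data": {
  "deltas": [
    {"wx":0,"wy":0,"wz":-6,"x":0,"y":0,"z":10,"gripper":1},
    {"wx":0,"wy":0,"wz":-4.4,"x":0,"y":0,"z":10,"gripper":1},
    {"wx":0,"wy":0,"wz":0,"x":0,"y":0,"z":10,"gripper":1},
    {"wx":0,"wy":0,"wz":0,"x":0,"y":0,"z":0,"gripper":1}
  ]
}}

```text
clock: 2.48
eef_pos: [0.5611, -0.0516, 0.1685]
eef_rot: [0.995, 0.102, -0.002, -0.0]
wrist_force: [-0.1, -0.8, -0.7]
finger_gap: 1.001
finger_force: 0.0
```

Run:
```python
from h import *
go([.5626,-.0516,.049],.2064)
snap('wrist','w2'); print(proj('w2',[[.5626,-.0516,.074],[.5724-.0416,-.0497-.0085,.045]]))
```

```text
t 2.48 pos [ 0.5611 -0.0516  0.1685] gap 1.001 F [-0.1 -0.8 -0.7] | shift mm [  1.9   0.4 119.5] turn deg [-0.05  0.23 -0.13]
[[319.19240282 198.45786422]
 [319.21008012 222.20066558]]
```

View pics/w2.png

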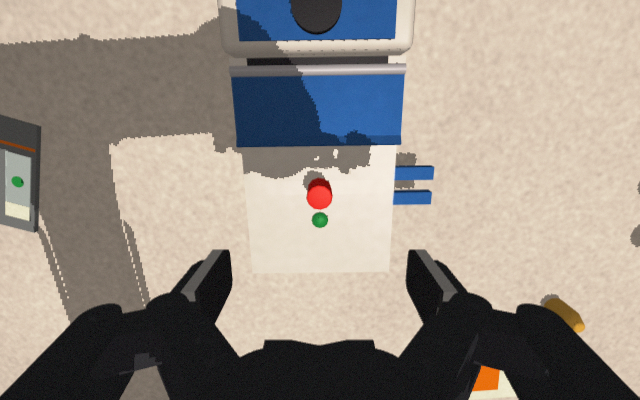

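The wrist view shows the bed square to the tool. Its front corners are at (250,273) and (388,271), the red head top at about (319,195), the plunger at (320,220), and the prongs at (414,173) and (413,197).

Run:
```python
from h import *
d=json.load(open('pics/w2.json'));print(d['eye'],R.from_quat(d['orientation']).as_matrix()[:,2])
S,e=fit('w2',[(-100,70,40),(-100,-70,40),(-10,0,74),(-42,0,45),(1,-106,40),(-21,-106,40),(31,69,62),(31,-69,62)],[(251,273),(389.5,272),(319.3,195),(320,220),(434,173),(431.5,198),(237,147),(401,145)],[.57,-.05,.2])
print('stage',S,np.degrees(S[2]),e.round(1).tolist())
S[2]
print('pin',tf(S,[[-.01,0,.074]]),'notch',tf(S,[[-.01,-.087,.04]]),'bed',tf(S,[[.006,0,.04]]))
```

```text
[0.6326257832362528, -0.0371415961694542, 0.31114120691039077] [-0.28413722 -0.05669485 -0.95710592]
stage [ 0.57365869 -0.04946752  0.21455589] 12.293147129128242 [[1.3, -0.9], [-1.0, -1.0], [0.2, 2.0], [-0.2, 0.5], [-0.4, 1.1], [-0.2, -1.1], [-1.0, -0.6], [1.3, -0.4]]
pin [[ 0.56388798 -0.05159666  0.074     ]] notch [[ 0.58241146 -0.13660184  0.04      ]] bed [[ 0.57952112 -0.04819004  0.04      ]]
```

Request:
{"op": "move_arm", "data": {
  "deltas": [
    {"wx":0,"wy":0.2,"wz":-0.3,"x":2.2,"y":0.4,"z":25,"gripper":1},
    {"wx":0,"wy":0,"wz":0,"x":0,"y":0,"z":25,"gripper":1},
    {"wx":0,"wy":0,"wz":0,"x":0,"y":0,"z":25,"gripper":1},
    {"wx":0,"wy":0,"wz":0,"x":0,"y":0,"z":20,"gripper":1},
    {"wx":0,"wy":0,"wz":0,"x":0,"y":0,"z":14,"gripper":1},
    {"wx":0,"wy":0,"wz":0,"x":0,"y":0,"z":10,"gripper":1},
    {"wx":0,"wy":0,"wz":0,"x":0,"y":0,"z":0,"gripper":1},
    {"wx":0,"wy":0,"wz":0,"x":0,"y":0,"z":0,"gripper":1}
  ],
  "newtons": 30
}}

```text
clock: 3.2
eef_pos: [0.5651, -0.0517, 0.053]
eef_rot: [0.994, 0.105, 0.002, 0.0]
wrist_force: [0.7, -0.7, -0.0]
finger_gap: 1.001
finger_force: 0.0
```

Request:
{"op": "move_arm", "data": {
  "deltas": [
    {"wx":0,"wy":0,"wz":0,"x":0,"y":0,"z":0,"gripper":0},
    {"wx":0,"wy":0,"wz":0,"x":0,"y":0,"z":0,"gripper":0},
    {"wx":0,"wy":0,"wz":0,"x":0,"y":0,"z":0,"gripper":0},
    {"wx":0,"wy":0,"wz":0,"x":0,"y":0,"z":0,"gripper":0},
    {"wx":0,"wy":0,"wz":0,"x":0,"y":0,"z":0,"gripper":0},
    {"wx":0,"wy":0,"wz":0,"x":0,"y":0,"z":0,"gripper":0},
    {"wx":0,"wy":0,"wz":0,"x":0,"y":0,"z":0,"gripper":0},
    {"wx":0,"wy":0,"wz":0,"x":0,"y":0,"z":0,"gripper":0}
  ]
}}

```text
clock: 3.87
eef_pos: [0.565, -0.0515, 0.0528]
eef_rot: [0.994, 0.106, 0.002, -0.0]
wrist_force: [-0.7, 0.5, 2.5]
finger_gap: 0.247
finger_force: 30.0
```

Run:
```python
from h import *
go([.5632,-.0516,.049],.2105)
```

```text
t 3.87 pos [ 0.565  -0.0515  0.0528] gap 0.247 F [-0.7  0.5  2.5] | shift mm [-1.8 -0.3  3.8] turn deg [ 0.02 -0.24  0.08]
```

Request:
{"op": "move_arm", "data": {
  "deltas": [
    {"wx":0,"wy":0,"wz":0,"x":0,"y":0,"z":-8,"gripper":0},
    {"wx":0,"wy":0,"wz":0,"x":0,"y":0,"z":-10,"gripper":0},
    {"wx":0,"wy":0,"wz":0,"x":0,"y":0,"z":-10,"gripper":0},
    {"wx":0,"wy":0,"wz":0,"x":0,"y":0,"z":-12,"gripper":0},
    {"wx":0,"wy":0,"wz":0,"x":0,"y":0,"z":0,"gripper":0},
    {"wx":0,"wy":0,"wz":0,"x":0,"y":0,"z":0,"gripper":0}
  ]
}}

```text
clock: 4.37
eef_pos: [0.5652, -0.0514, 0.0937]
eef_rot: [0.994, 0.106, 0.003, -0.0]
wrist_force: [0.2, -0.7, -1.7]
finger_gap: 0.242
finger_force: 29.9
```

Request:
{"op": "move_arm", "data": {
  "deltas": [
    {"wx":0,"wy":0,"wz":0,"x":0,"y":17,"z":0,"gripper":0},
    {"wx":0,"wy":0,"wz":0,"x":0,"y":20,"z":0,"gripper":0},
    {"wx":0,"wy":0,"wz":0,"x":0,"y":20,"z":0,"gripper":0},
    {"wx":0,"wy":0,"wz":0,"x":0,"y":20,"z":0,"gripper":0},
    {"wx":0,"wy":0,"wz":0,"x":0,"y":10,"z":0,"gripper":0},
    {"wx":0,"wy":0,"wz":0,"x":0,"y":0,"z":0,"gripper":0},
    {"wx":0,"wy":0,"wz":0,"x":0,"y":0,"z":0,"gripper":0}
  ]
}}

```text
clock: 4.95
eef_pos: [0.5825, -0.1368, 0.0916]
eef_rot: [0.994, 0.105, 0.001, -0.0]
wrist_force: [-0.2, -0.3, -1.7]
finger_gap: 0.243
finger_force: 29.9
```

Run:
```python
from h import *
p=np.array([.565,-.0515])+.087*np.array([np.sin(.2105),-np.cos(.2105)])
go([*p,.0488],.2105)
snap('wrist','w3'); s=snap('side','s3')
a=cv2.imread('pics/s3.png')[110:240,240:400];b=cv2.imread('pics/w3.png')[100:300,200:480]
cv2.imwrite('pics/c3.png',np.hstack([cv2.resize(a,(493,400),interpolation=cv2.INTER_CUBIC),cv2.resize(b,(300,400*300//560+0)).repeat(1,0) if 0 else cv2.copyMakeBorder(cv2.resize(b,(300,214)),0,186,0,0,0)]))
```

```text
t 4.95 pos [ 0.5825 -0.1368  0.0916] gap 0.243 F [-0.2 -0.3 -1.7] | shift mm [ 0.6 -0.  42.8] turn deg [-0.03 -0.14  0.01]
```

View pics/c3.png

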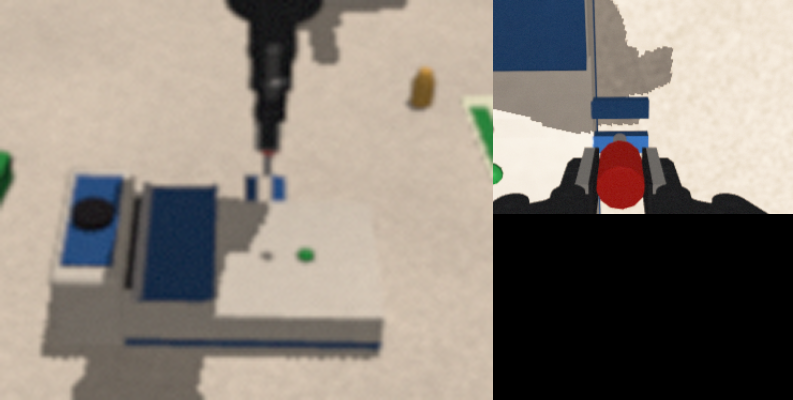

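The side crop shows the pin hanging upright at (267,165), directly over the slot between the prongs at (265,188). In the wrist crop it sits centred between the pads. Now lowering it.

Request:
{"op": "move_arm", "data": {
  "deltas": [
    {"wx":0,"wy":0,"wz":0,"x":0.6,"y":0,"z":8,"gripper":0},
    {"wx":0,"wy":0,"wz":0,"x":0,"y":0,"z":8,"gripper":0},
    {"wx":0,"wy":0,"wz":0,"x":0,"y":0,"z":8,"gripper":0},
    {"wx":0,"wy":0,"wz":0,"x":0,"y":0,"z":8,"gripper":0},
    {"wx":0,"wy":0,"wz":0,"x":0,"y":0,"z":7,"gripper":0},
    {"wx":0,"wy":0,"wz":0,"x":0,"y":0,"z":0,"gripper":0},
    {"wx":0,"wy":0,"wz":0,"x":0,"y":0,"z":0,"gripper":0}
  ]
}}

```text
clock: 5.63
eef_pos: [0.5832, -0.1365, 0.0526]
eef_rot: [0.994, 0.106, 0.001, -0.0]
wrist_force: [-0.6, 1.2, -0.1]
finger_gap: 0.243
finger_force: 29.9
```

Run:
```python
from h import *
go([.5832,-.1366,.0488],.2105)
```

```text
t 5.63 pos [ 0.5832 -0.1365  0.0526] gap 0.243 F [-0.6  1.2 -0.1] | shift mm [-0.1  0.1  3.8] turn deg [ 0.   -0.12  0.08]
```

Request:
{"op": "move_arm", "data": {
  "deltas": [
    {"wx":0,"wy":0,"wz":0,"x":0,"y":0,"z":1.5,"gripper":0},
    {"wx":0,"wy":0,"wz":0,"x":0,"y":0,"z":1.5,"gripper":0},
    {"wx":0,"wy":0,"wz":0,"x":0,"y":0,"z":0,"gripper":0},
    {"wx":0,"wy":0,"wz":0,"x":0,"y":0,"z":0,"gripper":0}
  ]
}}

```text
clock: 5.97
eef_pos: [0.5837, -0.1365, 0.0505]
eef_rot: [0.994, 0.106, 0.002, -0.0]
wrist_force: [1.1, -0.4, -0.8]
finger_gap: 0.245
finger_force: 29.9
```

Request:
{"op": "move_arm", "data": {
  "deltas": [
    {"wx":0,"wy":0,"wz":0,"x":0,"y":0,"z":1.2,"gripper":0},
    {"wx":0,"wy":0,"wz":0,"x":0,"y":0,"z":0,"gripper":0},
    {"wx":0,"wy":0,"wz":0,"x":0,"y":0,"z":0,"gripper":1},
    {"wx":0,"wy":0,"wz":0,"x":0,"y":0,"z":0,"gripper":1},
    {"wx":0,"wy":0,"wz":0,"x":0,"y":0,"z":0,"gripper":1},
    {"wx":0,"wy":0,"wz":0,"x":0,"y":0,"z":0,"gripper":1},
    {"wx":0,"wy":0,"wz":0,"x":0,"y":0,"z":0,"gripper":1},
    {"wx":0,"wy":0,"wz":0,"x":0,"y":0,"z":0,"gripper":1}
  ]
}}

```text
clock: 6.63
eef_pos: [0.5837, -0.1365, 0.0492]
eef_rot: [0.994, 0.106, 0.002, -0.0]
wrist_force: [0.6, -0.5, 0.4]
finger_gap: 0.998
finger_force: 0.0
```

Request:
{"op": "move_arm", "data": {
  "deltas": [
    {"wx":0,"wy":0,"wz":0,"x":0,"y":0,"z":-12,"gripper":1},
    {"wx":0,"wy":0,"wz":0,"x":0,"y":0,"z":-25,"gripper":1},
    {"wx":0,"wy":0,"wz":0,"x":0,"y":0,"z":-30,"gripper":1},
    {"wx":0,"wy":0,"wz":0,"x":0,"y":0,"z":-30,"gripper":1},
    {"wx":0,"wy":0,"wz":0,"x":0,"y":0,"z":-20,"gripper":1},
    {"wx":0,"wy":0,"wz":0,"x":0,"y":0,"z":0,"gripper":1}
  ]
}}

```text
clock: 7.13
eef_pos: [0.5854, -0.1373, 0.1736]
eef_rot: [0.994, 0.106, 0.007, 0.001]
wrist_force: [-0.3, -0.0, 0.5]
finger_gap: 1.003
finger_force: 0.0
```

Run:
```python
from h import *
go([.4962,.2842,.15],-.0913)
snap('wrist','w4'); 
for nm,m in (('head',[(-10,-87,70)]),('bore',[(-10,0,40)]),('corner',[(-100,70,40),(-100,-70,40)])): print(nm,proj('w4',tf([.573,-.0495,.2105],np.array(m)/1000)).round())
```

```text
t 7.13 pos [ 0.5854 -0.1373  0.1736] gap 1.003 F [-0.3 -0.   0.5] | shift mm [   1.1 -430.9   22. ] turn deg [ 0.1  -0.76 17.37]
head [[317. 203.]]
bore [[226. 194.]]
corner [[167. 277.]
 [301. 277.]]
```

View pics/w4.png

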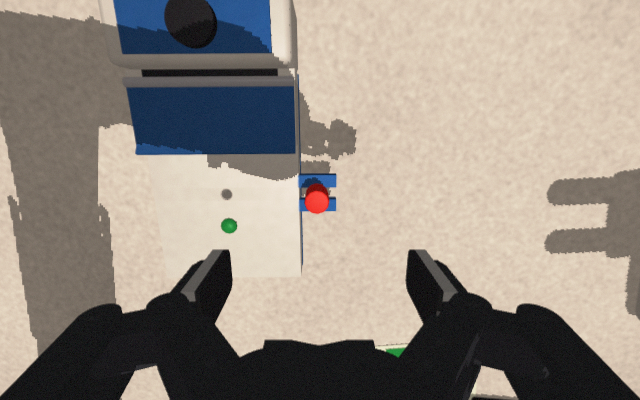

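The pin is parked: its head is at (317,202), upright over the prongs, and the bore mouth at (227,194) is empty. The projected bore (226,194) and bed corners match the picture. On to the carrier.

Request:
{"op": "move_arm", "data": {
  "deltas": [
    {"wx":0,"wy":0,"wz":2.2,"x":0,"y":-38,"z":0,"gripper":1},
    {"wx":0,"wy":0,"wz":0,"x":0,"y":-38,"z":0,"gripper":1},
    {"wx":0,"wy":0,"wz":0,"x":0,"y":-38,"z":0,"gripper":1},
    {"wx":0,"wy":0,"wz":0,"x":0,"y":-38,"z":0,"gripper":1},
    {"wx":0,"wy":0,"wz":0,"x":0,"y":-38,"z":0,"gripper":1},
    {"wx":0,"wy":0,"wz":0,"x":0,"y":-38,"z":0,"gripper":1},
    {"wx":0,"wy":0,"wz":0,"x":0,"y":-38,"z":0,"gripper":1},
    {"wx":0,"wy":0,"wz":0,"x":0,"y":-38,"z":0,"gripper":1}
  ]
}}

```text
clock: 7.85
eef_pos: [0.5283, 0.1642, 0.1658]
eef_rot: [0.996, 0.087, 0.001, -0.0]
wrist_force: [1.0, -0.6, -0.4]
finger_gap: 1.003
finger_force: 0.0
```

Request:
{"op": "move_arm", "data": {
  "deltas": [
    {"wx":0,"wy":0,"wz":0,"x":0,"y":-38,"z":0,"gripper":1},
    {"wx":0,"wy":0,"wz":0,"x":0,"y":-38,"z":0,"gripper":1},
    {"wx":0,"wy":0,"wz":0,"x":0,"y":-38,"z":0,"gripper":1},
    {"wx":0,"wy":0,"wz":5,"x":0,"y":0,"z":0,"gripper":1},
    {"wx":0,"wy":0,"wz":5,"x":0,"y":0,"z":0,"gripper":1},
    {"wx":0,"wy":0,"wz":5.2,"x":0,"y":0,"z":0,"gripper":1},
    {"wx":0,"wy":0,"wz":0,"x":0,"y":0,"z":0,"gripper":1},
    {"wx":0,"wy":0,"wz":0,"x":0,"y":0,"z":0,"gripper":1}
  ]
}}

```text
clock: 8.52
eef_pos: [0.5094, 0.2747, 0.1657]
eef_rot: [0.999, -0.045, 0.001, -0.0]
wrist_force: [0.6, -0.1, 0.1]
finger_gap: 0.999
finger_force: 0.0
```

Run:
```python
from h import *
go([.4962,.2842,.15],-.0913)
snap('wrist','w5'); print(proj('w5',tf([.5022,.2837,-.0913],np.array([(60,45,5),(60,-45,5),(-60,-45,5),(-60,45,5),(-6,0,37)])/1000)).round(0).tolist())
```

```text
t 8.52 pos [0.5094 0.2747 0.1657] gap 0.999 F [ 0.6 -0.1  0.1] | shift mm [-14.1  -8.3  15.6] turn deg [-0.02 -0.15  0.12]
[[265.0, 132.0], [356.0, 132.0], [352.0, 242.0], [271.0, 242.0], [310.0, 204.0]]
```

View pics/w5.png

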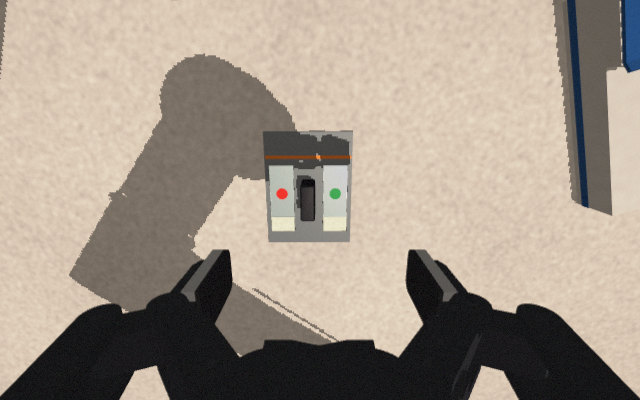

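The wrist view shows the carrier square to the tool, with corners at (263,131), (353,130), (350,242) and (268,242) and the rib top around (308,200).

Run:
```python
from h import *
C,e=fit('w5',[(60,45,5),(60,-45,5),(-60,-45,5),(-60,45,5)],[(263.5,131),(353,130.5),(350.5,242),(268,242)],[.5,.28,-.09]); print(C,e.round(1).tolist())
g=tf(C,[[-.006,0,.029]])[0]; go([g[0],g[1],.011],C[2])
```

```text
[ 0.50298335  0.28579644 -0.08860964] [[-0.4, 0.1], [0.3, 0.6], [-0.7, -0.4], [0.9, -0.4]]
t 8.57 pos [0.5095 0.2746 0.1658] gap 1.0 F [-0.8  0.7 -1.5] | shift mm [-13.9 -10.5 154.7] turn deg [-0.02 -0.16 -0.03]
```

Request:
{"op": "move_arm", "data": {
  "deltas": [
    {"wx":0,"wy":0,"wz":0,"x":-14,"y":-9.8,"z":30,"gripper":1},
    {"wx":0,"wy":0,"wz":0,"x":0,"y":0,"z":30,"gripper":1},
    {"wx":0,"wy":0,"wz":0,"x":0,"y":0,"z":30,"gripper":1},
    {"wx":0,"wy":0,"wz":0,"x":0,"y":0,"z":30,"gripper":1},
    {"wx":0,"wy":0,"wz":0,"x":0,"y":0,"z":20,"gripper":1},
    {"wx":0,"wy":0,"wz":0,"x":0,"y":0,"z":12,"gripper":1},
    {"wx":0,"wy":0,"wz":0,"x":0,"y":0,"z":0,"gripper":1},
    {"wx":0,"wy":0,"wz":0,"x":0,"y":0,"z":0,"gripper":1}
  ],
  "newtons": 100
}}

```text
clock: 9.23
eef_pos: [0.4975, 0.2859, 0.0146]
eef_rot: [0.999, -0.045, 0.002, -0.0]
wrist_force: [0.1, -0.2, 1.6]
finger_gap: 1.006
finger_force: 0.0
```

Run:
```python
from h import *
C=[.503,.2853,-.0893]; g=tf(C,[[-.006,0,.029]])[0]; go([g[0],g[1],.011],C[2])
```

```text
t 9.23 pos [0.4975 0.2859 0.0146] gap 1.006 F [ 0.1 -0.2  1.6] | shift mm [-0.5  0.1  3.6] turn deg [-0.03 -0.21 -0.1 ]
```

Request:
{"op": "move_arm", "data": {
  "deltas": [
    {"wx":0,"wy":-0.2,"wz":0,"x":-0.5,"y":0,"z":3,"gripper":1},
    {"wx":0,"wy":0,"wz":0,"x":0,"y":0,"z":0,"gripper":0},
    {"wx":0,"wy":0,"wz":0,"x":0,"y":0,"z":0,"gripper":0},
    {"wx":0,"wy":0,"wz":0,"x":0,"y":0,"z":0,"gripper":0},
    {"wx":0,"wy":0,"wz":0,"x":0,"y":0,"z":0,"gripper":0},
    {"wx":0,"wy":0,"wz":0,"x":0,"y":0,"z":0,"gripper":0},
    {"wx":0,"wy":0,"wz":0,"x":0,"y":0,"z":0,"gripper":0},
    {"wx":0,"wy":0,"wz":0,"x":0,"y":0,"z":0,"gripper":0}
  ]
}}

```text
clock: 9.9
eef_pos: [0.4969, 0.2863, 0.0116]
eef_rot: [0.999, -0.046, 0.0, -0.001]
wrist_force: [-1.0, 0.3, 3.2]
finger_gap: 0.144
finger_force: 98.4
```

Run:
```python
from h import *
S=[.573,-.0495,.2105]; print(read_state()['finger_force'])
go(tf(S,[[-.06,0,.12]])[0],S[2])
```

```text
98.3781373500824
t 9.9 pos [0.4969 0.2863 0.0116] gap 0.144 F [-1.   0.3  3.2] | shift mm [  49.3  345.1 -108.8] turn deg [ -0.07  -0.04 -17.31]
```

Request:
{"op": "move_arm", "data": {
  "deltas": [
    {"wx":0,"wy":0,"wz":0,"x":0,"y":0,"z":-10,"gripper":0},
    {"wx":0,"wy":0,"wz":0,"x":0,"y":0,"z":-25,"gripper":0},
    {"wx":0,"wy":0,"wz":0,"x":0,"y":0,"z":-25,"gripper":0},
    {"wx":0,"wy":0,"wz":0,"x":0,"y":0,"z":-25,"gripper":0},
    {"wx":0,"wy":0,"wz":0,"x":0,"y":0,"z":-25,"gripper":0},
    {"wx":0,"wy":0,"wz":0,"x":4,"y":20,"z":0,"gripper":0},
    {"wx":0,"wy":0,"wz":0,"x":4,"y":30,"z":0,"gripper":0},
    {"wx":0,"wy":0,"wz":0,"x":4,"y":30,"z":0,"gripper":0}
  ]
}}

```text
clock: 10.57
eef_pos: [0.5008, 0.2047, 0.1213]
eef_rot: [0.999, -0.045, -0.0, -0.001]
wrist_force: [0.9, -0.7, -2.9]
finger_gap: 0.141
finger_force: 98.0
```

Request:
{"op": "move_arm", "data": {
  "deltas": [
    {"wx":0,"wy":0,"wz":0,"x":4,"y":35,"z":0,"gripper":0},
    {"wx":0,"wy":0,"wz":0,"x":4,"y":35,"z":0,"gripper":0},
    {"wx":0,"wy":0,"wz":0,"x":4,"y":35,"z":0,"gripper":0},
    {"wx":0,"wy":0,"wz":0,"x":4,"y":35,"z":0,"gripper":0},
    {"wx":0,"wy":0,"wz":0,"x":4,"y":35,"z":0,"gripper":0},
    {"wx":0,"wy":0,"wz":0,"x":4,"y":35,"z":0,"gripper":0},
    {"wx":0,"wy":0,"wz":0,"x":4,"y":30,"z":0,"gripper":0},
    {"wx":0,"wy":0,"wz":0,"x":4,"y":20,"z":0,"gripper":0}
  ]
}}

```text
clock: 11.23
eef_pos: [0.5085, -0.0591, 0.121]
eef_rot: [0.999, -0.047, -0.0, -0.0]
wrist_force: [0.8, -0.0, -1.6]
finger_gap: 0.138
finger_force: 98.0
```

Request:
{"op": "move_arm", "data": {
  "deltas": [
    {"wx":0,"wy":0,"wz":0,"x":0,"y":5,"z":0,"gripper":0},
    {"wx":0,"wy":0,"wz":-4.3,"x":0,"y":0,"z":0,"gripper":0},
    {"wx":0,"wy":0,"wz":-4.3,"x":0,"y":0,"z":0,"gripper":0},
    {"wx":0,"wy":0,"wz":-4.3,"x":0,"y":0,"z":0,"gripper":0},
    {"wx":0,"wy":0,"wz":-4.3,"x":0,"y":0,"z":0,"gripper":0},
    {"wx":0,"wy":0,"wz":0,"x":0,"y":0,"z":0,"gripper":0},
    {"wx":0,"wy":0,"wz":0,"x":0,"y":0,"z":0,"gripper":0}
  ]
}}

```text
clock: 11.82
eef_pos: [0.5087, -0.0612, 0.1208]
eef_rot: [0.995, 0.103, -0.0, -0.001]
wrist_force: [-0.5, 0.8, -1.9]
finger_gap: 0.142
finger_force: 97.9
```

Run:
```python
from h import *
S=[.573,-.0495,.2105]
go(tf(S,[[-.06,0,.12]])[0],S[2])
snap('wrist','w6');s=snap('side','s6')
s=read_state();h=S[2];x=np.array(s['eef_pos'])
# expected carrier corners if TCP is at carrier (-6,0,11.6)
c=[x[0]+.006*np.cos(h),x[1]+.006*np.sin(h),h]
m=np.array([(60,45,5),(60,-45,5),(-60,-45,5),(-60,45,5)])/1000; m[:,2]+=x[2]-.0116
print(proj('w6',tf(c,m)).round().tolist(),proj('s6',tf(c,m)).round().tolist())
a=cv2.imread('pics/s6.png')[80:260,220:460];b=cv2.imread('pics/w6.png')
cv2.imwrite('pics/c6.png',np.vstack([cv2.resize(a,(453,340),interpolation=cv2.INTER_CUBIC)[:,:,:] if 0 else cv2.copyMakeBorder(cv2.resize(a,(360,270),interpolation=cv2.INTER_CUBIC),0,0,0,120,0),b[0:320,80:560]]))
```

```text
t 11.82 pos [ 0.5087 -0.0612  0.1208] gap 0.142 F [-0.5  0.8 -1.9] | shift mm [5.4 2.  0.8] turn deg [-0.07  0.01 -0.23]
[[226.0, 124.0], [411.0, 123.0], [394.0, 329.0], [245.0, 329.0]] [[323.0, 182.0], [323.0, 158.0], [372.0, 159.0], [376.0, 183.0]]
```

View pics/c6.png

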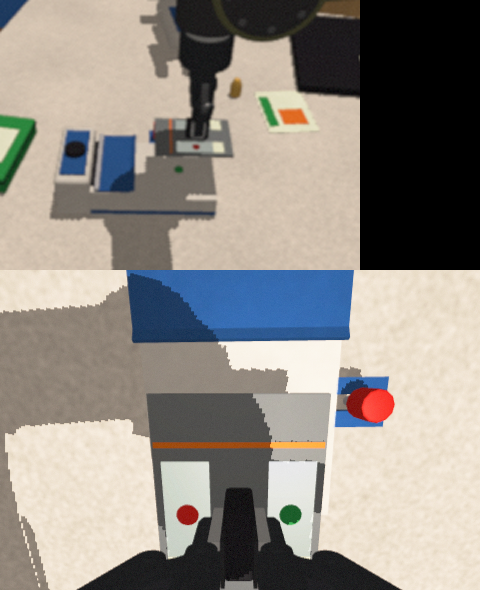

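The wrist crop puts the carrier's front corners at (227,124) and (410,123) in the full image, matching the predicted level pose, and the pin still stands at the prongs. The side crop shows the carrier level over the bed. Descending to the insertion height.

Request:
{"op": "move_arm", "data": {
  "deltas": [
    {"wx":0,"wy":0,"wz":-0.2,"x":5.4,"y":2,"z":10,"gripper":0},
    {"wx":0,"wy":0,"wz":0,"x":0,"y":0,"z":14,"gripper":0},
    {"wx":0,"wy":0,"wz":0,"x":0,"y":0,"z":14,"gripper":0},
    {"wx":0,"wy":0,"wz":0,"x":0,"y":0,"z":12,"gripper":0},
    {"wx":0,"wy":0,"wz":0,"x":0,"y":0,"z":8,"gripper":0},
    {"wx":0,"wy":0,"wz":0,"x":0,"y":0,"z":2,"gripper":0},
    {"wx":0,"wy":0,"wz":0,"x":0,"y":0,"z":0,"gripper":0},
    {"wx":0,"wy":0,"wz":0,"x":0,"y":0,"z":0,"gripper":0}
  ]
}}

```text
clock: 12.58
eef_pos: [0.515, -0.0624, 0.0614]
eef_rot: [0.994, 0.106, 0.0, -0.0]
wrist_force: [0.7, 0.1, -2.4]
finger_gap: 0.146
finger_force: 97.9
```

Run:
```python
from h import *
S=[.573,-.0495,.2105]
go(tf(S,[[0,0,.0576]])[0],S[2])
```

```text
t 12.58 pos [ 0.515  -0.0624  0.0614] gap 0.146 F [ 0.7  0.1 -2.4] | shift mm [59.5 -0.5  3.8] turn deg [-0.03 -0.05  0.08]
```

Request:
{"op": "move_arm", "data": {
  "deltas": [
    {"wx":0,"wy":0,"wz":0,"x":0,"y":-0.4,"z":2,"gripper":0},
    {"wx":0,"wy":0,"wz":0,"x":0,"y":0,"z":1.8,"gripper":0},
    {"wx":0,"wy":0,"wz":0,"x":5,"y":0,"z":0,"gripper":0},
    {"wx":0,"wy":0,"wz":0,"x":5,"y":0,"z":0,"gripper":0},
    {"wx":0,"wy":0,"wz":0,"x":0,"y":0,"z":0,"gripper":0},
    {"wx":0,"wy":0,"wz":0,"x":0,"y":0,"z":0,"gripper":0}
  ]
}}

```text
clock: 13.08
eef_pos: [0.5245, -0.0598, 0.057]
eef_rot: [0.994, 0.106, -0.0, -0.0]
wrist_force: [-0.2, 0.1, -2.4]
finger_gap: 0.144
finger_force: 97.9
```

Run:
```python
from h import *
S=[.573,-.0495,.2105]
go(tf(S,[[0,0,.0576]])[0],S[2])
```

```text
t 13.08 pos [ 0.5245 -0.0598  0.057 ] gap 0.144 F [-0.2  0.1 -2.4] | shift mm [49.6  0.1 -0.6] turn deg [-0.05 -0.    0.08]
```

Request:
{"op": "move_arm", "data": {
  "deltas": [
    {"wx":0,"wy":0,"wz":0,"x":5,"y":0,"z":-0.4,"gripper":0},
    {"wx":0,"wy":0,"wz":0,"x":5,"y":0,"z":0,"gripper":0},
    {"wx":0,"wy":0,"wz":0,"x":5,"y":0,"z":0,"gripper":0},
    {"wx":0,"wy":0,"wz":0,"x":5,"y":0,"z":0,"gripper":0},
    {"wx":0,"wy":0,"wz":0,"x":5,"y":0,"z":0,"gripper":0},
    {"wx":0,"wy":0,"wz":0,"x":0,"y":0,"z":0,"gripper":0}
  ]
}}

```text
clock: 13.58
eef_pos: [0.5494, -0.0545, 0.0572]
eef_rot: [0.994, 0.106, -0.0, -0.0]
wrist_force: [0.8, 0.3, -2.2]
finger_gap: 0.145
finger_force: 98.0
```

Run:
```python
from h import *
S=[.573,-.0495,.2105]
go(tf(S,[[0,0,.0576]])[0],S[2])
```

```text
t 13.58 pos [ 0.5494 -0.0545  0.0572] gap 0.145 F [ 0.8  0.3 -2.2] | shift mm [24.1  0.1 -0.4] turn deg [-0.05  0.    0.08]
```

Edge is at stage x of about 42 with no contact forces. Continuing.

Request:
{"op": "move_arm", "data": {
  "deltas": [
    {"wx":0,"wy":0,"wz":0,"x":5,"y":0,"z":-0.2,"gripper":0},
    {"wx":0,"wy":0,"wz":0,"x":5,"y":0,"z":0,"gripper":0},
    {"wx":0,"wy":0,"wz":0,"x":5,"y":0,"z":0,"gripper":0},
    {"wx":0,"wy":0,"wz":0,"x":5,"y":0,"z":0,"gripper":0},
    {"wx":0,"wy":0,"wz":0,"x":4,"y":0,"z":0,"gripper":0},
    {"wx":0,"wy":0,"wz":0,"x":0,"y":0,"z":0,"gripper":0},
    {"wx":0,"wy":0,"wz":0,"x":0,"y":0,"z":0,"gripper":0}
  ]
}}

```text
clock: 14.17
eef_pos: [0.5722, -0.0496, 0.0574]
eef_rot: [0.994, 0.106, -0.0, -0.0]
wrist_force: [0.4, -0.5, -1.7]
finger_gap: 0.143
finger_force: 98.0
```

Run:
```python
from h import *
S=[.573,-.0495,.2105]
go(tf(S,[[0,0,.0516]])[0],S[2])
snap('wrist','w7');snap('side','s7')
a=cv2.imread('pics/s7.png')[110:240,240:400];b=cv2.imread('pics/w7.png')[0:320,80:560]
cv2.imwrite('pics/c7.png',np.vstack([cv2.copyMakeBorder(cv2.resize(a,(332,270),interpolation=cv2.INTER_CUBIC),0,0,0,148,0),b]))
```

```text
t 14.17 pos [ 0.5722 -0.0496  0.0574] gap 0.143 F [ 0.4 -0.5 -1.7] | shift mm [0.8 0.1 5.8] turn deg [-0.06  0.02  0.07]
```

View pics/c7.png

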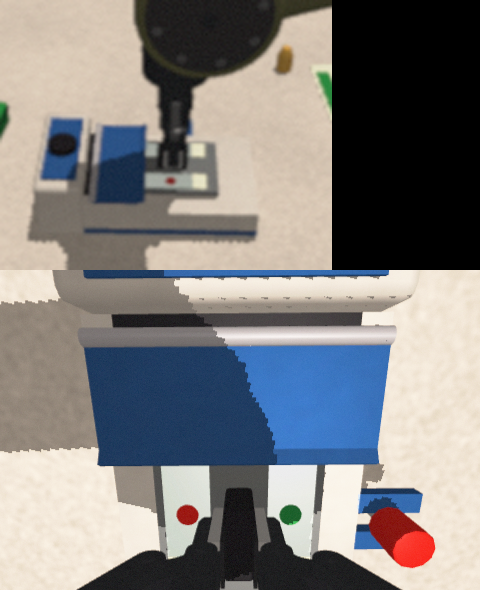

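The picture shows the stripe hidden under the flat leaf, the carrier centred and square, and the pin parked. Now pressing down.

Request:
{"op": "move_arm", "data": {
  "deltas": [
    {"wx":0,"wy":0,"wz":0,"x":0.6,"y":0,"z":1.5,"gripper":0},
    {"wx":0,"wy":0,"wz":0,"x":0,"y":0,"z":1.5,"gripper":0},
    {"wx":0,"wy":0,"wz":0,"x":0,"y":0,"z":1.5,"gripper":0},
    {"wx":0,"wy":0,"wz":0,"x":0,"y":0,"z":1.3,"gripper":0},
    {"wx":0,"wy":0,"wz":0,"x":0,"y":0,"z":0,"gripper":0},
    {"wx":0,"wy":0,"wz":0,"x":0,"y":0,"z":0,"gripper":0},
    {"wx":0,"wy":0,"wz":0,"x":0,"y":0,"z":0,"gripper":0}
  ]
}}

```text
clock: 14.85
eef_pos: [0.5729, -0.0496, 0.0522]
eef_rot: [0.994, 0.106, 0.0, -0.0]
wrist_force: [-1.6, -0.8, 3.1]
finger_gap: 0.147
finger_force: 98.8
```

Run:
```python
from h import *
S=[.573,-.0495,.2105]
go(tf(S,[[0,0,.0516]])[0],S[2]); print(np.round(read_state()['ft_torque'],2))
```

```text
t 14.85 pos [ 0.5729 -0.0496  0.0522] gap 0.147 F [-1.6 -0.8  3.1] | shift mm [ 0.2 -0.   0.6] turn deg [-0.04 -0.03  0.08]
[ 0.01  0.75 -0.  ]
```

Request:
{"op": "move_arm", "data": {
  "deltas": [
    {"wx":0,"wy":0,"wz":0,"x":0,"y":0,"z":0.6,"gripper":0},
    {"wx":0,"wy":0,"wz":0,"x":0,"y":0,"z":0.4,"gripper":0},
    {"wx":0,"wy":0,"wz":0,"x":0,"y":0,"z":0,"gripper":0},
    {"wx":0,"wy":0,"wz":0,"x":0,"y":0,"z":0,"gripper":0},
    {"wx":0,"wy":0,"wz":0,"x":0,"y":0,"z":0,"gripper":0}
  ]
}}

```text
clock: 15.27
eef_pos: [0.5728, -0.0496, 0.0517]
eef_rot: [0.994, 0.106, 0.0, -0.0]
wrist_force: [-4.0, 0.7, 7.1]
finger_gap: 0.14
finger_force: 99.5
```

Run:
```python
from h import *
S=[.573,-.0495,.2105]
go(tf(S,[[0,0,.0516]])[0],S[2]); print(np.round(read_state()['ft_torque'],2))
```

```text
t 15.27 pos [ 0.5728 -0.0496  0.0517] gap 0.14 F [-4.   0.7  7.1] | shift mm [ 0.2 -0.1  0.1] turn deg [-0.03 -0.03  0.08]
[ 0.08  1.49 -0.06]
```

Request:
{"op": "move_arm", "data": {
  "deltas": [
    {"wx":0,"wy":0,"wz":0,"x":0,"y":0,"z":0.5,"gripper":0},
    {"wx":0,"wy":0,"wz":0,"x":0,"y":0,"z":0.3,"gripper":0},
    {"wx":0,"wy":0,"wz":0,"x":0,"y":0,"z":0,"gripper":0},
    {"wx":0,"wy":0,"wz":0,"x":0,"y":0,"z":0,"gripper":0},
    {"wx":0,"wy":0,"wz":0,"x":0,"y":0,"z":0,"gripper":0},
    {"wx":0,"wy":0,"wz":0,"x":0,"y":0,"z":0,"gripper":0}
  ]
}}

```text
clock: 15.77
eef_pos: [0.5728, -0.0496, 0.0516]
eef_rot: [0.994, 0.106, 0.0, -0.0]
wrist_force: [-6.6, 0.9, 10.4]
finger_gap: 0.141
finger_force: 99.8
```

Run:
```python
from h import *
S=[.573,-.0495,.2105]
go(tf(S,[[0,0,.0516]])[0],S[2]); print(np.round(read_state()['ft_torque'],2))
for n in('side','wrist'):
    b=cv2.imread('pics/%s7.png'%n[0]).astype(int); s=snap(n,n[0]+'8'); a=cv2.imread('pics/%s8.png'%n[0]).astype(int)
    # red pin and blue leaf pixel centroids before/after
    for nm,f_ in(('red',lambda i:(i[:,:,2]>130)&(i[:,:,1]<60)),('blue',lambda i:(i[:,:,0]>100)&(i[:,:,2]<60))):
        print(n,nm,[(np.argwhere(f_(i)).mean(0).round(1).tolist(),int(f_(i).sum())) for i in(b,a)])
```

```text
t 15.77 pos [ 0.5728 -0.0496  0.0516] gap 0.141 F [-6.6  0.9 10.4] | shift mm [ 0.2 -0.1  0. ] turn deg [-0.02 -0.04  0.09]
[0.34 2.34 0.01]
side red [([nan, nan], 0), ([nan, nan], 0)]
side blue [([79.4, 238.0], 4826), ([76.6, 240.6], 5281)]
wrist red [([264.5, 456.2], 2552), ([270.7, 463.1], 2793)]
wrist blue [([123.6, 404.9], 10177), ([136.3, 413.1], 10423)]<stdin>:8: RuntimeWarning: Mean of empty slice.
  ret = um.true_divide(
```

The height stopped at 0.0516, so the underside is at bed level, with about 12 N pressing. Handing in.

```bash
python3 -c "
from h import *
print(hand_in())"
```

```text
the job is handed in; nothing more can be done
None
```

The job is handed in, with no verdict returned: by my measurements the pin stands released in the notch, and the carrier's stripe is under the leaf with the carrier held flat on the bed at about 12 N (plunger and leaf positions were not read directly).

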